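# Take a reading with a bench-mounted analyser

### The arm

A 7-joint arm with a two-finger parallel gripper is mounted at the origin on the work surface. World frame = base frame: x ahead of the robot, y to its left, z up, the work surface at z = 0. Lengths are in mm, angles in rad, forces in N, time in s.
With the tool pointing down it reaches from about 350 to 900 mm from the base axis. Payload 7.2 kg.
Tool frame: the origin (TCP) lies on the centre line of the jaws, within the pads' length; the fingertips stand tips_ahead ahead of it and the grasp point (between the pads) lies 11 mm behind it (tips_ahead is the distance from the TCP to the fingertips, in mm); z points along the fingers, y is the line along which they close (so a half turn about z gives the same grasp; the last joint's range is limited). The gripper opens to 85 mm and grips with 20 to 120 N. Pads are 22 mm wide; open, the fingers measure 114 mm over their backs; the gripper's body (76 mm by 85 mm) begins 54 mm behind the grasp point. The pads swing forward as they close: fully open they stand 13 mm farther back than shut.
Start: joints at [-1.199, 0.411, -0.013, 1.596, 0.006, 1.134, -0.082], TCP at [266.109, 565.522, 210.197] pointing down, gripper open.
Joint ranges: [-2.95, 2.95], [-0.29, 1.99], [-1.47, 1.44], [0.14, 2.54], [-1.03, 4.17], [0.13, 1.85], [-2.86, 2.86]. Speed limits (rad/s): [2.39, 2.39, 3.01, 3.01, 3.14, 3.14, 3.14].

### API

Orientations are given as a rotation vector (axis times angle).
In Python, from plant import * gives the robot as it stands.
- The arm moves only by the tool apply_moves, never from a script. Its argument "series" is a list of rows, each an object of numbers: "tx", "ty", "tz": the shift along the tool's x, y, z in m; "rx", "ry", "rz": the turn, a rotation vector about the tool's x, y, z in degrees; "claw": the finger opening in m, from 0 to 0.0854. A call has 1 to 20 rows; each row shifts and turns the commanded pose from where the row before left it, along the tool's axes as they then stand; what a row does not reach is not made up. A row lasts 1/10 s, in which the tool goes at most 50 mm and 8.59 degrees, less where a joint would pass 70% of its speed; a pose out of reach is approached as far as the arm can. A call with a gripper value outside its range is refused whole. The fingers move at their own pace and stop on an object; "newtons" is the grip in N (left out, the last holds). Time passes only in rows, so rows that do not move let the fingers close. It gives the time, the measured TCP pose, the force, the opening and the grip force at its end, in the units of the state.
- state(): the state, without advancing time (a new reading comes with each control period).
- camera(name): name is "scene" or "top" or "wrist"; returns (picture, depth): 400x640x3 uint8, red, green, blue; 400x640 float32, mm along the optical axis (not along the pixel's ray), 0 where there is no reading.
- camera_params(name): a dict with "fov_y" (degrees; the focal length in pixels is half the picture's height over the tangent of half this angle, whatever the lens; pixels are square), "cx", "cy" (the principal point, pixels), "extrinsics" (4x4, takes a point from camera to world coordinates). Camera axes: x right, y up, looking along -z (the intrinsics and any distortion apply to the point x, -y, -z); pixel columns grow to the right and rows downward; lengths in mm; the calibration is good to about 2 mm. The wrist camera is an equidistant fisheye: a pixel r from the principal point sees the ray r / f radians off the axis. A picture is of the moment at which its call begins: read the wrist's pose just before it. camera_params takes no time and is no camera call; for the wrist camera it gives the pose at the moment of the call.
- sign_off(): hands the job in; it is judged then, once.
The state is a dict: "clock": time; "q": joint angles; "qvel": joint speeds; "joint_efforts": joint torques, N m; "ee_pos": TCP position; "tool_rot": TCP orientation; "force": force on the tool from outside, world axes, zero at the start; "wrist_torque": the same for the moment, N m; "gripper_width": opening from 0.0 (shut) to 1.0 (fully open); "grip_force": force on a finger pad.
Only numpy, scipy, OpenCV 4.12 (cv2) and the standard library are available. Lean on these libraries where they do the work, as an engineer would, in place of code of your own. Each camera call takes 0.05 s, during which the arm holds its last target. There are 200 camera calls.

### The job

Take a reading of the brick sample in the analyser's chamber: slide the chamber's roof door fully shut, and only then squeeze the analyser's trigger all the way in towards its grip, keep it squeezed for at least one second and let it spring back. Leave the door shut and the sample and the other things on the bench where they are.

Things in the scene. Friction and masses are not known exactly. Their poses are not given: they have to be found in the camera images.
- station: Fixed unit: grey base plate (x -85..125, y -250..250, z 0..12 mm in its own frame) with a white sample chamber at the +y end and a grey pistol-shaped analyser lying on its side at the -y end. Origin on the bench, z up. Analyser barrel: x -3..78, y -230..21, z 57..123 mm, nose into the chamber; its grip sticks out level along -x.
- chamber_top (a point): Centre of the chamber's roof, station frame (10, 130, 111) mm; axes as the station. The chamber spans x -65..85, y 20..240 mm; door tracks along its long edges reach z 122 mm. The roof's far half (station y 132..240) is fixed; the half next to the analyser (y 26..132) is an opening that the door covers when shut.
- grip_mid (a point): On the grip's centre line abreast of the trigger's pressing point: station frame (-53, -165, 90) mm, axes as the station. Black grip: y -180..-150, z 73..107 mm, front towards +y, with a battery foot at x -139..-115, y -183..-137, z 68..112 mm. Below the grip is free down to the base plate, save a post under the foot (x -133..-103).
- trigger (a joint): Trigger angle (rad): 0 released, 0.28 fully squeezed (stop). Black lever 78 x 9 mm, z 78..102 mm, on the grip's +y side; pinned upright at station (-8, -137) mm, running to -x, slanting outward. Squeezed, it swings to -y, to the grip. Sprung: 3 N to start, 8 N at the stop, 45 mm from the pin. Grip back to pressing point: 57 mm released, 45 mm squeezed.
- trigger_pad (a point): The pressing point: middle of the trigger's outer (+y) face, 45 mm from its pin; moves with the trigger. Released it lies at station frame about (-53, -123, 90) mm, squeezed at about (-52, -135, 90) mm. The space in front of it is free for 140 mm, up to the chamber.
- door (a joint): Opening of the chamber's sliding roof door (m): 0 fully shut, 0.10 fully open. The aluminium plate, 134 x 116 x 6 mm, lies in the tracks on the chamber and slides along the station's y: +y opens, -y (towards the analyser) shuts it, against a stop. About 2 N of friction; it stays where it is left.
- door_handle (a point): Middle of the door's handle, moves with the door: a black upright fin 60 mm long (station x), 14 mm thick (station y), standing 40 mm above the door plate. This point is at z 140 mm, 18 mm under the fin's top and 22 mm above the plate. Door shut: at station frame (10, 80, 140) mm. Axes as the station.
- sample: Brick sample in the chamber, under the opening: a loose block 75 x 50 x 50 mm on the chamber's floor (z 12 mm). Origin at the centre of its underside. Must stay where it is.
- brick: Bystander: loose red brick 120 x 65 mm, 100 mm tall, on the bench. Origin at the centre of its underside.
- tile: Bystander: loose stone tile 120 x 120 x 14 mm lying on the bench. Origin at the centre of its underside.
- tub: Bystander: closed round clear plastic tub, diameter 90 mm, 100 mm tall, on the bench. Origin at the centre of its underside.

How it is judged:
By the outcome, as a careful person would: the job done as asked, in the order asked, and still so for the second after the job is handed in, with the robot touching nothing.
It also fails if it takes over 48 s, if anything falls off the work surface, if the arm or the gripper's body presses on something with over 40 N, if the wrist force passes 120 N, or if a joint passes its speed limit or range.

## Working session

There is one attempt and no reset: what is moved stays moved. The work goes in short steps, Python scripts to look and compute and a tool call to move; the robot and the scene stay as the last step left them, time stands still between calls to the robot, and variables do not carry over. Pictures are saved under pics/ and viewed, at most 12 in all, crops included, and the job is handed in when it is done.

Besides the shell and the picture viewer there is one more tool, called after "Emit:" as name(argument=value, ...), one argument or row to a line, values as JSON. apply_moves: Moves the arm, as the interface text tells. Its arguments: {"type":"object","properties":{"series":{"type":"array","items":{"type":"object","properties":{"tx":{"type":"number"},"ty":{"type":"number"},"tz":{"type":"number"},"rx":{"type":"number"},"ry":{"type":"number"},"rz":{"type":"number"},"claw":{"type":"number"}}}},"newtons":{"type":"number"}},"required":["series"]}

```bash
mkdir -p pics; ls; python3 - <<'E'
from plant import *
import cv2, numpy as np
s=state(); print({k:np.round(v,3) for k,v in s.items()})
for n in("scene","top"):
    p=camera_params(n); print(n,p['fov_y'],p['cx'],p['cy'],np.round(p['extrinsics'],3).tolist(), [k for k in p])
    im,d=camera(n); np.savez('pics/%s0.npz'%n,im=im,d=d); cv2.imwrite('pics/%s0.png'%n,im[:,:,::-1])
E
```

```text
pics
{'clock': np.float64(0.0), 'q': array([-1.199,  0.412, -0.013,  1.597,  0.006,  1.134, -0.082]), 'qvel': array([ 0.001, -0.002, -0.   ,  0.002, -0.002,  0.001, -0.   ]), 'joint_efforts': array([-0.0000e+00, -6.0062e+01,  6.8200e-01, -2.9942e+01,  1.4000e-02,
        1.1000e-02, -0.0000e+00]), 'ee_pos': array([265.9  , 565.017, 209.33 ]), 'tool_rot': array([-6.850e-01, -3.066e+00,  3.000e-03]), 'force': array([ 0.293,  0.569, -0.331]), 'wrist_torque': array([ 0.007, -0.007,  0.043]), 'grip_force': np.float64(0.0), 'gripper_width': np.float64(0.998)}
scene 46.94150974786886 322.3150253122951 194.32197274279034 [[-0.471, -0.761, 0.446, 1167.367], [0.882, -0.397, 0.254, 376.62], [-0.016, 0.513, 0.858, 1397.512], [0.0, 0.0, 0.0, 1.0]] ['fov_y', 'cx', 'cy', 'extrinsics']
top 50.71547844735879 322.3243626993727 200.3784251800713 [[-0.028, 0.979, -0.2, 279.924], [-1.0, -0.027, 0.007, 13.282], [0.001, 0.2, 0.98, 1265.745], [0.0, 0.0, 0.0, 1.0]] ['fov_y', 'cx', 'cy', 'extrinsics']
```

View pics/scene0.png

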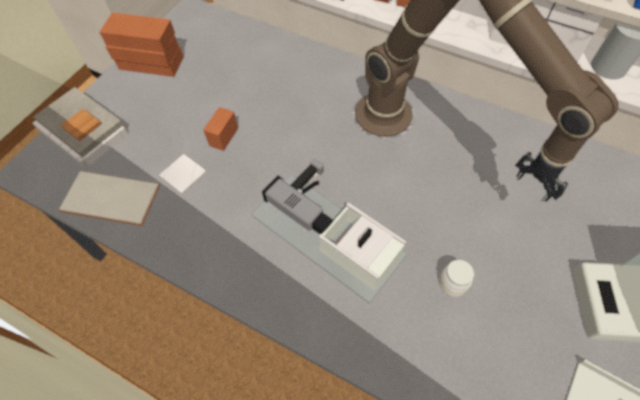

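View pics/top0.png

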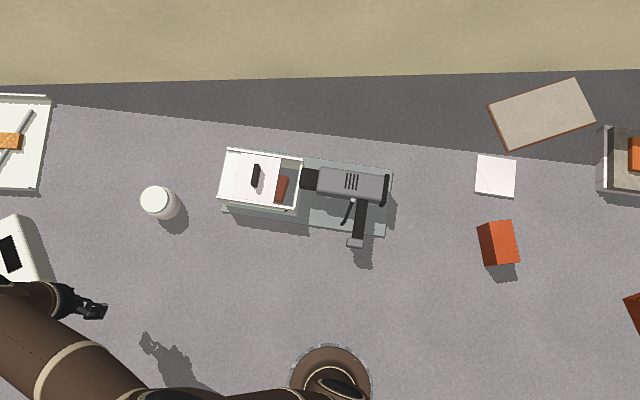

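The scene view shows the station in the middle, with the chamber at (360,243), the fin at (365,238) and the analyser at (295,200). In the top view the fin is at (255,176), the grip at (360,220), the trigger at (348,210) and the chamber spans (220-300,150-212). The door is open, the grip points towards the robot, and station +y is roughly world +y.

```bash
cat > h.py <<'E'
import numpy as np, cv2
from plant import *
def K(n):
    p=camera_params(n); return 200/np.tan(np.radians(p['fov_y']/2)),p['cx'],p['cy'],np.array(p['extrinsics'])
def cloud(n,d):
    f,cx,cy,E=K(n); v,u=np.mgrid[:400,:640]
    P=np.stack([(u-cx)/f*d,-(v-cy)/f*d,-d,np.ones_like(d)],-1)@E.T
    return P[...,:3]
def ray(n,u,v):
    f,cx,cy,E=K(n); r=E[:3,:3]@np.array([(u-cx)/f,-(v-cy)/f,-1]); return E[:3,3],r/np.linalg.norm(r)
def onplane(n,u,v,z):
    o,r=ray(n,u,v); return o+r*(z-o[2])/r[2]
def rect(P):  # min-area rect of world xy points, mm
    return cv2.minAreaRect(P[:,:2].astype(np.float32))
E
cat > a.py <<'E'
from h import *
for n in("scene","top"):
    z=np.load('pics/%s0.npz'%n); im=z['im'].astype(int); d=z['d']; P=cloud(n,d)
    X,Y,Z=P[...,0],P[...,1],P[...,2]; ok=(d>0)&(X>300)&(X<750)&(Y>-250)&(Y<420)
    br=im.max(2); sat=br-im.min(2)
    def rep(name,m):
        m=cv2.morphologyEx(m.astype(np.uint8),cv2.MORPH_OPEN,np.ones((2,2)))
        k,l,s,c=cv2.connectedComponentsWithStats(m)
        for i in range(1,k):
            if s[i,4]>25:
                Q=P[l==i]; r=rect(Q); print(n,name,s[i].tolist(),'rect',np.round(r[0]),np.round(r[1]),round(r[2],1),'z',np.round(np.percentile(Q[:,2],[5,50,95])), 'med', np.round(np.median(Q,0)))
    rep('dark z>140',ok&(br<90)&(Z>138))
    rep('dark 60..130',ok&(br<70)&(Z>60)&(Z<130))
    rep('roof 95-135 white',ok&(br>150)&(Z>100)&(Z<135))
    rep('barrel',ok&(br>70)&(br<160)&(sat<30)&(Z>105)&(Z<135))
    rep('plate',ok&(Z>7)&(Z<17)&(sat<40))
    rep('red',ok&(im[...,0]-im[...,2]>60)&(Z<110))
E
python3 a.py
```

```text
scene dark z>140 [360, 231, 12, 16, 82] rect [870. 274.] [628.  28.] 16.4 z [127. 152. 159.] med [593. 192. 152.]
scene dark 60..130 [293, 167, 24, 23, 234] rect [805. 114.] [891.  79.] 30.9 z [ 79. 103. 109.] med [463. -88. 103.]
scene dark 60..130 [304, 183, 15, 10, 45] rect [803. 133.] [876.  48.] 30.6 z [79. 86. 98.] med [484. -59.  86.]
scene dark 60..130 [313, 214, 19, 20, 230] rect [870. 189.] [700.  57.] 27.6 z [ 93. 110. 116.] med [594.  45. 110.]
scene roof 95-135 white [313, 160, 10, 8, 45] rect [397. -77.] [38. 17.] 80.7 z [106. 110. 114.] med [398. -77. 110.]
scene roof 95-135 white [271, 183, 24, 20, 273] rect [834. 129.] [827.  75.] 41.8 z [114. 118. 124.] med [ 557. -123.  118.]
scene roof 95-135 white [295, 197, 26, 25, 341] rect [839. 181.] [761.  80.] 36.8 z [113. 118. 123.] med [576. -18. 118.]
scene roof 95-135 white [320, 205, 87, 76, 2558] rect [834. 212.] [700. 252.] 6.5 z [103. 115. 123.] med [601. 216. 115.]
scene roof 95-135 white [330, 216, 12, 13, 34] rect [562.  78.] [ 4. 57.] 77.9 z [ 83.  96. 106.] med [565.  77.  96.]
scene barrel [312, 160, 13, 9, 77
[... 1915 characters left out ...]
129.] [504.  46.] 29.0 z [  9.  13. 123.] med [702. 232.  13.]
top plate [282, 154, 18, 5, 36] rect [661.  97.] [64. 41.] 81.7 z [  8.  14. 123.] med [677.  98.  14.]
top plate [303, 157, 91, 26, 656] rect [493. -97.] [397. 270.] 6.9 z [  7.  12. 117.] med [637. -59.  12.]
top plate [280, 168, 20, 40, 401] rect [569.  97.] [147.  61.] 4.9 z [  7.  12. 106.] med [583.  99.  12.]
top plate [222, 190, 136, 43, 2128] rect [501.  82.] [381. 263.] 51.9 z [ 6. 11. 17.] med [498.  24.  11.]
top plate [365, 197, 26, 41, 602] rect [ 399. -114.] [ 89. 337.] 57.8 z [ 1. 11. 16.] med [ 471. -158.   11.]
top red [276, 176, 13, 25, 194] rect [437.  85.] [342.  52.] 16.1 z [51. 61. 65.] med [566. 125.  61.]
```

```bash
cat > b.py <<'E'
from h import *
for n in("top","scene"):
    z=np.load('pics/%s0.npz'%n); im=z['im'].astype(int); d=z['d']; P=cloud(n,d)
    X,Y,Z=P[...,0],P[...,1],P[...,2]; ok=(d>0)&(X>350)&(X<750)&(Y>-250)&(Y<380)
    br=im.max(2)
    def rep(name,m,zz):
        k,l,s,c=cv2.connectedComponentsWithStats(m.astype(np.uint8)); i=1+np.argmax(s[1:,4])
        v,u=np.nonzero(l==i); Q=np.array([onplane(n,a,b,zz) for a,b in zip(u,v)])
        r=rect(Q); print(n,name,s[i,4],'rect',np.round(r[0]),np.round(r[1]),round(r[2],1),'cen',np.round(Q.mean(0)),'box',np.round(cv2.boxPoints(r)).tolist())
    rep('fin top',ok&(br<90)&(Z>150)&(Z<170),158)
    rep('roof',ok&(br>150)&(Z>106)&(Z<128)&(Y>60),120)
    rep('barrel',ok&(br>90)&(Z>112)&(Z<130)&(Y<10),123)
    rep('grip',ok&(br<80)&(Z>95)&(Z<113)&(X<520)&(X>425)&(Y<-80),107)
    rep('trig',ok&(br<80)&(Z>90)&(Z<110)&(X<520)&(Y>-85),102)
    rep('foot',ok&(Z>100)&(Z<120)&(X<425),112)
E
python3 b.py
```

```text
top fin top 114 rect [584. 187.] [15. 58.] 79.3 cen [584. 187. 158.] box [[554.0, 185.0], [611.0, 175.0], [614.0, 189.0], [557.0, 200.0]]
top roof 2799 rect [584. 179.] [221. 150.] 79.5 cen [586. 204. 120.] box [[490.0, 84.0], [637.0, 56.0], [678.0, 273.0], [530.0, 301.0]]Traceback (most recent call last):
  File "b.py", line 12, in <module>
    rep('barrel',ok&(br>90)&(Z>112)&(Z<130)&(Y<10),123)
    ~~~^^^^^^^^^^^^^^^^^^^^^^^^^^^^^^^^^^^^^^^^^^^^^^^^
  File "b.py", line 8, in rep
    v,u=np.nonzero(l==i); Q=np.array([onplane(n,a,b,zz) for a,b in zip(u,v)])
                                      ~~~~~~~^^^^^^^^^^
  File "h.py", line 12, in onplane
    o,r=ray(n,u,v); return o+r*(z-o[2])/r[2]
        ~~~^^^^^^^
  File "h.py", line 10, in ray
    f,cx,cy,E=K(n); r=E[:3,:3]@np.array([(u-cx)/f,-(v-cy)/f,-1]); return E[:3,3],r/np.linalg.norm(r)
              ~^^^
  File "h.py", line 4, in K
    p=camera_params(n); return 200/np.tan(np.radians(p['fov_y']/2)),p['cx'],p['cy'],np.array(p['extrinsics'])
ValueError: time passes only in moves, steps and waits
```

```bash
sed -i 's/^def K(n):/import functools\n@functools.lru_cache\ndef K(n):/' h.py; python3 b.py
```

```text
top fin top 114 rect [584. 187.] [15. 58.] 79.3 cen [584. 187. 158.] box [[554.0, 185.0], [611.0, 175.0], [614.0, 189.0], [557.0, 200.0]]
top roof 2799 rect [584. 179.] [221. 150.] 79.5 cen [586. 204. 120.] box [[490.0, 84.0], [637.0, 56.0], [678.0, 273.0], [530.0, 301.0]]
top barrel 1485 rect [560. -74.] [182.  73.] 79.6 cen [559. -77. 123.] box [[507.0, -157.0], [579.0, -170.0], [612.0, 9.0], [540.0, 22.0]]
top grip 385 rect [ 469. -122.] [77. 95.] 80.5 cen [ 475. -103.  107.] box [[415.0, -153.0], [509.0, -168.0], [522.0, -92.0], [428.0, -77.0]]
top trig 82 rect [478. -62.] [11. 73.] 65.0 cen [478. -63. 102.] box [[442.0, -52.0], [508.0, -82.0], [513.0, -72.0], [447.0, -42.0]]
top foot 217 rect [403. -81.] [44. 41.] 87.7 cen [402. -83. 112.] box [[382.0, -102.0], [423.0, -104.0], [425.0, -60.0], [384.0, -58.0]]
scene fin top 72 rect [593. 190.] [13. 55.] 78.4 cen [594. 190. 158.] box [[565.0, 189.0], [619.0, 178.0], [622.0, 191.0], [567.0, 202.0]]
scene roof 2401 rect [589. 181.] [221. 155.] 79.6 cen [596. 205. 120.] box [[493.0, 86.0], [646.0, 58.0], [686.0, 276.0], [533.0, 304.0]]
scene barrel 1088 rect [567. -79.] [198.  80.] 76.7 cen [569. -75. 123.] box [[506.0, -166.0], [584.0, -184.0], [629.0, 8.0], [551.0, 27.0]]
scene grip 176 rect [470. -94.] [29. 89.] 78.4 cen [473. -94. 107.] box [[424.0, -99.0], [511.0, -117.0], [517.0, -89.0], [430.0, -71.0]]
scene trig 53 rect [448. -81.] [16. 72.] 86.3 cen [441. -80. 102.] box [[411.0, -87.0], [483.0, -91.0], [484.0, -75.0], [412.0, -71.0]]
scene foot 115 rect [411. -78.] [47. 42.] 78.8 cen [407. -79. 112.] box [[386.0, -97.0], [427.0, -106.0], [436.0, -59.0], [395.0, -51.0]]
```

```bash
python3 - <<'E'
import plant; print([x for x in dir(plant) if not x.startswith('_')])
print(getattr(plant,'tips_ahead',None))
from h import *
from scipy.spatial.transform import Rotation as R
s=state(); T=np.eye(4); T[:3,:3]=R.from_rotvec(s['tool_rot']).as_matrix(); T[:3,3]=s['ee_pos']
print(np.round(T,3)); p=camera_params('wrist'); print(p['fov_y'],p['cx'],p['cy']); print(np.round(np.linalg.inv(T)@p['extrinsics'],3))
# target: above chamber/trigger mid, station origin (552.5,54), yaw -10.5
yaw=np.radians(-10.5); ey=np.array([-np.sin(yaw),np.cos(yaw),0]); ex=np.array([np.cos(yaw),np.sin(yaw),0])
Rt=np.stack([-ex,ey,[0,0,-1]],1)
dR=T[:3,:3].T@Rt; print('rot needed deg',np.degrees(R.from_matrix(dR).as_rotvec()))
print('shift tool axes', T[:3,:3].T@(np.array([545,120,330])-T[:3,3]))
E
```

```text
['PlanningError', 'camera', 'camera_params', 'sign_off', 'state', 'tips_ahead']
8.0
[[-9.05000e-01  4.26000e-01 -0.00000e+00  2.65951e+02]
 [ 4.26000e-01  9.05000e-01 -1.00000e-03  5.65087e+02]
 [-0.00000e+00 -1.00000e-03 -1.00000e+00  2.09433e+02]
 [ 0.00000e+00  0.00000e+00  0.00000e+00  1.00000e+00]]
65.70646984690485 318.2441290774678 201.43869914602817
[[  -0.       0.954    0.3     77.095]
 [   1.       0.       0.      -0.417]
 [   0.       0.3     -0.954 -163.961]
 [   0.       0.       0.       1.   ]]
rot needed deg [-8.19408224e-02 -3.34241315e-03 -1.46973307e+01]
shift tool axes [-442.00208253 -284.10533888 -120.10814314]
```

Emit:
apply_moves(
  series=[
    {"tx": -0.0316, "ty": -0.0203, "tz": -0.0086},
    {"tx": -0.0316, "ty": -0.0203, "tz": -0.0086},
    {"tx": -0.0316, "ty": -0.0203, "tz": -0.0086},
    {"tx": -0.0316, "ty": -0.0203, "tz": -0.0086},
    {"tx": -0.0316, "ty": -0.0203, "tz": -0.0086},
    {"tx": -0.0316, "ty": -0.0203, "tz": -0.0086},
    {"tx": -0.0316, "ty": -0.0203, "tz": -0.0086},
    {"tx": -0.0316, "ty": -0.0203, "tz": -0.0086},
    {"tx": -0.0316, "ty": -0.0203, "tz": -0.0086},
    {"tx": -0.0316, "ty": -0.0203, "tz": -0.0086},
    {"tx": -0.0316, "ty": -0.0203, "tz": -0.0086},
    {"tx": -0.0316, "ty": -0.0203, "tz": -0.0086},
    {"tx": -0.0316, "ty": -0.0203, "tz": -0.0086},
    {"tx": -0.0316, "ty": -0.0203, "tz": -0.0086},
    {"rz": -7.35},
    {"rz": -7.35},
    {},
    {},
    {},
  ],
)

```text
invalid input at $.series[0]: expected keys tx, ty, tz, rx, ry, rz, claw
```

```bash
cat >> h.py <<'E'
def wrist(tag):
    s=state(); p=camera_params('wrist'); im,d=camera('wrist')
    np.savez('pics/%s.npz'%tag,im=im,d=d,E=p['extrinsics'],f=200/np.tan(np.radians(p['fov_y']/2)),c=[p['cx'],p['cy']])
    cv2.imwrite('pics/%s.png'%tag,im[:,:,::-1]); return s
def wray(z,u,v):  # equidistant fisheye rays in world
    E=z['E']; a=np.asarray(u)-z['c'][0]; b=np.asarray(v)-z['c'][1]; r=np.hypot(a,b); t=r/z['f']; k=np.sin(t)/np.maximum(r,1e-9)
    return E[:3,3], np.stack([a*k,-b*k,-np.cos(t)],-1)@E[:3,:3].T
def wplane(z,u,v,h):
    o,r=wray(z,u,v); return o+r*((h-o[2])/r[...,2])[...,None]
E
python3 - <<'E'
from h import *
s=wrist('w1'); print(s['clock'],s['ee_pos'],s['tool_rot'],s['force'])
E
```

```text
0.1 [265.95073547 565.08732322 209.43286824] [-6.85204580e-01 -3.06576421e+00  2.22240671e-03] [ 0.85553904 -0.83725527  0.21092212]
```

View pics/w1.png

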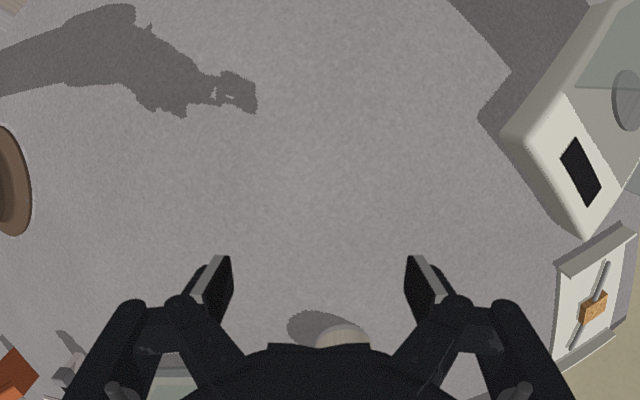

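The wrist view only shows the bench and the open fingers, because the arm hasn't moved. Every row needs all seven keys, so I'm resending.

Emit:
apply_moves(
  series=[
    {"tx": -0.0316, "ty": -0.0203, "tz": -0.0086, "rx": 0, "ry": 0, "rz": 0, "claw": 0.085},
    {"tx": -0.0316, "ty": -0.0203, "tz": -0.0086, "rx": 0, "ry": 0, "rz": 0, "claw": 0.085},
    {"tx": -0.0316, "ty": -0.0203, "tz": -0.0086, "rx": 0, "ry": 0, "rz": 0, "claw": 0.085},
    {"tx": -0.0316, "ty": -0.0203, "tz": -0.0086, "rx": 0, "ry": 0, "rz": 0, "claw": 0.085},
    {"tx": -0.0316, "ty": -0.0203, "tz": -0.0086, "rx": 0, "ry": 0, "rz": 0, "claw": 0.085},
    {"tx": -0.0316, "ty": -0.0203, "tz": -0.0086, "rx": 0, "ry": 0, "rz": 0, "claw": 0.085},
    {"tx": -0.0316, "ty": -0.0203, "tz": -0.0086, "rx": 0, "ry": 0, "rz": 0, "claw": 0.085},
    {"tx": -0.0316, "ty": -0.0203, "tz": -0.0086, "rx": 0, "ry": 0, "rz": 0, "claw": 0.085},
    {"tx": -0.0316, "ty": -0.0203, "tz": -0.0086, "rx": 0, "ry": 0, "rz": 0, "claw": 0.085},
    {"tx": -0.0316, "ty": -0.0203, "tz": -0.0086, "rx": 0, "ry": 0, "rz": 0, "claw": 0.085},
    {"tx": -0.0316, "ty": -0.0203, "tz": -0.0086, "rx": 0, "ry": 0, "rz": 0, "claw": 0.085},
    {"tx": -0.0316, "ty": -0.0203, "tz": -0.0086, "rx": 0, "ry": 0, "rz": 0, "claw": 0.085},
    {"tx": -0.0316, "ty": -0.0203, "tz": -0.0086, "rx": 0, "ry": 0, "rz": 0, "claw": 0.085},
    {"tx": -0.0316, "ty": -0.0203, "tz": -0.0086, "rx": 0, "ry": 0, "rz": 0, "claw": 0.085},
    {"tx": 0, "ty": 0, "tz": 0, "rx": 0, "ry": 0, "rz": -7.35, "claw": 0.085},
    {"tx": 0, "ty": 0, "tz": 0, "rx": 0, "ry": 0, "rz": -7.35, "claw": 0.085},
    {"tx": 0, "ty": 0, "tz": 0, "rx": 0, "ry": 0, "rz": 0, "claw": 0.085},
    {"tx": 0, "ty": 0, "tz": 0, "rx": 0, "ry": 0, "rz": 0, "claw": 0.085},
    {"tx": 0, "ty": 0, "tz": 0, "rx": 0, "ry": 0, "rz": 0, "claw": 0.085},
  ],
)

```text
clock: 2.05
ee_pos: [545.2, 120.3, 330.5]
tool_rot: [-0.291, -3.128, 0.0]
force: [-0.6, 0.1, 0.4]
gripper_width: 0.999
grip_force: 0.0
```

```bash
python3 - <<'E'
from h import *
s=wrist('w2'); print(s['clock'],s['ee_pos'],s['tool_rot'],s['force'])
E
```

```text
2.05 [545.20996422 120.26128627 330.45514576] [-2.90927257e-01 -3.12780569e+00  1.23688612e-04] [-0.63015999  0.08799016  0.38810966]
```

View pics/w2.png

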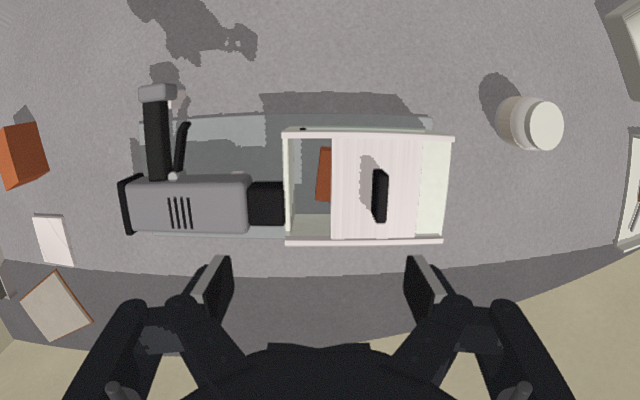

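The wrist view shows the fin's top at about (379,195), the grip at (157,140) and the trigger at (182,147). The chamber spans (285-450,130-243), with the orange sample seen through the opening.

```bash
cat >> h.py <<'E'
def wcloud(z):
    v,u=np.mgrid[:400,:640]; o,r=wray(z,u,v); d=z['d']; ax=-z['E'][:3,2]
    return o+r*(d/(r@ax))[...,None]
def dlast(m,min_=25):
    k,l,s,c=cv2.connectedComponentsWithStats(m.astype(np.uint8)); i=1+np.argmax(s[1:,4]); return l==i
yaw=np.radians(-10.5); Rs=np.array([[np.cos(yaw),-np.sin(yaw)],[np.sin(yaw),np.cos(yaw)]])
E
cat > c.py <<'E'
from h import *
import sys
z=np.load('pics/%s.npz'%sys.argv[1]); im=z['im'].astype(int); P=wcloud(z); br=im.max(2)
X,Y,Z=P[...,0],P[...,1],P[...,2]; v,u=np.mgrid[:400,:640]; ok=(z['d']>0)&(v<250)
def rep(n,m,h):
    m=dlast(m&ok); Q=wplane(z,u[m],v[m],h); r=rect(Q); B=cv2.boxPoints(r); 
    print(n,m.sum(),'px',u[m].min(),u[m].max(),v[m].min(),v[m].max(),'rect',np.round(r[0],1),np.round(r[1],1),round(r[2],1),'zmed',round(np.median(Z[m]),1)); return r
f=rep('fin',(br<90)&(Z>150)&(Z<166)&(Y>60),158)
g=rep('grip',(br<80)&(Z>100)&(Z<113)&(X<530)&(X>415)&(Y<-50)&(u<172),107)
t=rep('trig',(br<80)&(Z>90)&(Z<109)&(X<530)&(Y<-30)&(u>170),102)
k=rep('foot',(Z>105)&(Z<120)&(X<430)&(br>100),112)
b=rep('barrel',(Z>114)&(Z<132)&(Y<0)&(X>490),123)
c=rep('chamber',(br>140)&(Z>106)&(Z<130)&(Y>40),120)
O=np.array(c[0])-Rs@[10,130]; print('origin from chamber',O)
for n,r in(('fin',f),('grip',g),('trig',t),('foot',k),('barrel',b)): print(n,'in station',np.round(Rs.T@(np.array(r[0])-O),1))
E
python3 c.py w2
```

```text
fin 578 px 374 388 173 222 rect [582.7 186. ] [14.7 59.1] 79.6 zmed 157.7
grip 1365 px 143 167 105 182 rect [465.8 -96.4] [ 32.8 106.8] 80.0 zmed 106.8
trig 413 px 173 189 121 172 rect [478.6 -60.4] [16.5 72.7] 62.3 zmed 101.0
foot 454 px 138 165 83 102 rect [396.2 -79.5] [44.4 22.9] 79.1 zmed 111.8
barrel 5603 px 117 240 181 235 rect [554.4 -85.3] [187.7  83.8] 81.9 zmed 120.2
chamber 12720 px 282 454 130 245 rect [582.8 179.3] [220.  151.6] 79.4 zmed 118.1
origin from chamber [549.26021884  53.32650304]
fin in station [  8.7 136.5]
grip in station [ -54.7 -162.4]
trig in station [ -48.7 -124.7]
foot in station [-126.3 -158.5]
barrel in station [  30.3 -135.4]
```

Heights check out: fin 157.7, grip 106.8, foot 111.8 mm. The chamber outline (220x152) also matches, and wrist and top views agree to about 2 mm. Next I'll lower the open fingers astride the fin.

Emit:
apply_moves(
  newtons=20,
  series=[
    {"tx": -0.0083, "ty": 0.0238, "tz": 0, "rx": 0, "ry": 0, "rz": 0, "claw": 0.065},
    {"tx": -0.0083, "ty": 0.0238, "tz": 0, "rx": 0, "ry": 0, "rz": 0, "claw": 0.065},
    {"tx": -0.0083, "ty": 0.0238, "tz": 0, "rx": 0, "ry": 0, "rz": 0, "claw": 0.065},
    {"tx": 0, "ty": 0, "tz": 0.035, "rx": 0, "ry": 0, "rz": 0, "claw": 0.065},
    {"tx": 0, "ty": 0, "tz": 0.035, "rx": 0, "ry": 0, "rz": 0, "claw": 0.065},
    {"tx": 0, "ty": 0, "tz": 0.035, "rx": 0, "ry": 0, "rz": 0, "claw": 0.065},
    {"tx": 0, "ty": 0, "tz": 0.03, "rx": 0, "ry": 0, "rz": 0, "claw": 0.065},
    {"tx": 0, "ty": 0, "tz": 0.02, "rx": 0, "ry": 0, "rz": 0, "claw": 0.065},
    {"tx": 0, "ty": 0, "tz": 0.02, "rx": 0, "ry": 0, "rz": 0, "claw": 0.065},
    {"tx": 0, "ty": 0, "tz": 0.01, "rx": 0, "ry": 0, "rz": 0, "claw": 0.065},
    {"tx": 0, "ty": 0, "tz": 0.01, "rx": 0, "ry": 0, "rz": 0, "claw": 0.065},
    {"tx": 0, "ty": 0, "tz": 0, "rx": 0, "ry": 0, "rz": 0, "claw": 0.065},
    {"tx": 0, "ty": 0, "tz": 0, "rx": 0, "ry": 0, "rz": 0, "claw": 0.065},
  ],
)

```text
clock: 3.4
ee_pos: [583.3, 185.8, 136.2]
tool_rot: [0.288, 3.128, 0.001]
force: [0.4, 0.1, -0.2]
gripper_width: 0.764
grip_force: 0.0
```

```bash
python3 - <<'E'
from h import *
s=wrist('w3'); print(s['clock'],s['ee_pos'],s['tool_rot'],s['force'])
E
```

```text
3.4 [583.29405546 185.83636911 136.18732484] [2.87673826e-01 3.12766046e+00 5.21285910e-04] [ 0.40852403  0.09282033 -0.15510592]
```

View pics/w3.png

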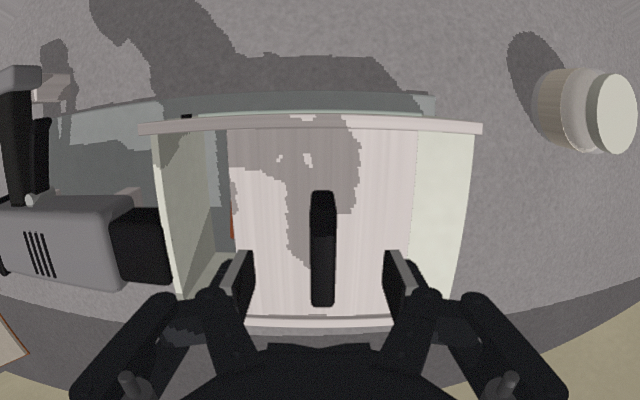

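The fin at (322,250) stands centred between the pads at (245,270) and (390,270), with nothing touching. Now close on it and slide it towards the stop.

Emit:
apply_moves(
  newtons=25,
  series=[
    {"tx": 0, "ty": 0, "tz": 0, "rx": 0, "ry": 0, "rz": 0, "claw": 0.005},
    {"tx": 0, "ty": 0, "tz": 0, "rx": 0, "ry": 0, "rz": 0, "claw": 0.005},
    {"tx": 0, "ty": 0, "tz": 0, "rx": 0, "ry": 0, "rz": 0, "claw": 0.005},
    {"tx": 0, "ty": 0, "tz": 0, "rx": 0, "ry": 0, "rz": 0, "claw": 0.005},
    {"tx": 0, "ty": 0, "tz": 0, "rx": 0, "ry": 0, "rz": 0, "claw": 0.005},
    {"tx": 0, "ty": -0.004, "tz": 0, "rx": 0, "ry": 0, "rz": 0, "claw": 0.005},
    {"tx": 0, "ty": -0.006, "tz": 0, "rx": 0, "ry": 0, "rz": 0, "claw": 0.005},
    {"tx": 0, "ty": -0.008, "tz": 0, "rx": 0, "ry": 0, "rz": 0, "claw": 0.005},
    {"tx": 0, "ty": -0.008, "tz": 0, "rx": 0, "ry": 0, "rz": 0, "claw": 0.005},
    {"tx": 0, "ty": -0.008, "tz": 0, "rx": 0, "ry": 0, "rz": 0, "claw": 0.005},
    {"tx": 0, "ty": -0.008, "tz": 0, "rx": 0, "ry": 0, "rz": 0, "claw": 0.005},
    {"tx": 0, "ty": -0.006, "tz": 0, "rx": 0, "ry": 0, "rz": 0, "claw": 0.005},
    {"tx": 0, "ty": -0.004, "tz": 0, "rx": 0, "ry": 0, "rz": 0, "claw": 0.005},
    {"tx": 0, "ty": 0, "tz": 0, "rx": 0, "ry": 0, "rz": 0, "claw": 0.005},
  ],
)

```text
clock: 4.85
ee_pos: [573.1, 132.7, 136.0]
tool_rot: [-0.29, -3.128, 0.001]
force: [-1.1, -0.1, 7.0]
gripper_width: 0.141
grip_force: 25.2
```

Emit:
apply_moves(
  series=[
    {"tx": 0, "ty": -0.002, "tz": 0, "rx": 0, "ry": 0, "rz": 0, "claw": 0.005},
    {"tx": 0, "ty": -0.002, "tz": 0, "rx": 0, "ry": 0, "rz": 0, "claw": 0.005},
    {"tx": 0, "ty": -0.001, "tz": 0, "rx": 0, "ry": 0, "rz": 0, "claw": 0.005},
    {"tx": 0, "ty": 0, "tz": 0, "rx": 0, "ry": 0, "rz": 0, "claw": 0.005},
  ],
)

```text
clock: 5.25
ee_pos: [572.6, 130.0, 136.0]
tool_rot: [0.287, 3.128, 0.002]
force: [0.6, 4.8, 5.8]
gripper_width: 0.141
grip_force: 24.9
```

Emit:
apply_moves(
  series=[
    {"tx": 0, "ty": -0.001, "tz": 0, "rx": 0, "ry": 0, "rz": 0, "claw": 0.005},
    {"tx": 0, "ty": -0.001, "tz": 0, "rx": 0, "ry": 0, "rz": 0, "claw": 0.005},
    {"tx": 0, "ty": -0.001, "tz": 0, "rx": 0, "ry": 0, "rz": 0, "claw": 0.005},
    {"tx": 0, "ty": 0, "tz": 0, "rx": 0, "ry": 0, "rz": 0, "claw": 0.005},
    {"tx": 0, "ty": 0, "tz": 0, "rx": 0, "ry": 0, "rz": 0, "claw": 0.005},
  ],
)

```text
clock: 5.75
ee_pos: [572.7, 129.8, 136.1]
tool_rot: [0.284, 3.127, 0.006]
force: [2.8, 10.5, 2.9]
gripper_width: 0.142
grip_force: 24.5
```

```bash
python3 - <<'E'
from h import *
s=wrist('w4'); print(s['clock'],s['ee_pos'],s['tool_rot'],s['force'])
E
```

```text
5.75 [572.65963732 129.81630657 136.07232798] [0.28403708 3.12682155 0.0064727 ] [ 2.78186413 10.50721165  2.90354532]
```

View pics/w4.png

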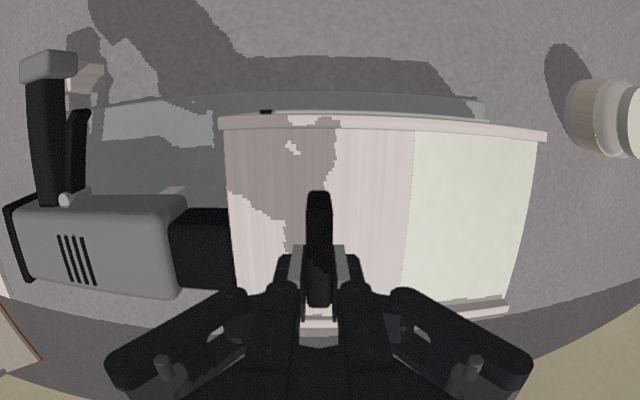

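The door now covers the opening and has stopped against its stop: the force rises to 10 N and it moves no further. Now open and lift.

Emit:
apply_moves(
  series=[
    {"tx": 0, "ty": 0, "tz": 0, "rx": 0, "ry": 0, "rz": 0, "claw": 0.07},
    {"tx": 0, "ty": 0, "tz": 0, "rx": 0, "ry": 0, "rz": 0, "claw": 0.07},
    {"tx": 0, "ty": 0, "tz": 0, "rx": 0, "ry": 0, "rz": 0, "claw": 0.07},
    {"tx": 0, "ty": 0, "tz": 0, "rx": 0, "ry": 0, "rz": 0, "claw": 0.07},
    {"tx": 0, "ty": 0, "tz": 0, "rx": 0, "ry": 0, "rz": 0, "claw": 0.07},
    {"tx": 0, "ty": 0, "tz": -0.01, "rx": 0, "ry": 0, "rz": 0, "claw": 0.07},
    {"tx": 0, "ty": 0, "tz": -0.03, "rx": 0, "ry": 0, "rz": 0, "claw": 0.085},
    {"tx": 0, "ty": 0, "tz": -0.04, "rx": 0, "ry": 0, "rz": 0, "claw": 0.085},
    {"tx": 0, "ty": 0, "tz": -0.03, "rx": 0, "ry": 0, "rz": 0, "claw": 0.085},
    {"tx": 0, "ty": -0.03, "tz": -0.02, "rx": 0, "ry": 0, "rz": 0, "claw": 0.085},
    {"tx": 0, "ty": -0.04, "tz": 0, "rx": 0, "ry": 0, "rz": 0, "claw": 0.085},
    {"tx": 0, "ty": -0.04, "tz": 0, "rx": 0, "ry": 0, "rz": 0, "claw": 0.085},
    {"tx": 0.02, "ty": -0.04, "tz": 0, "rx": 0, "ry": 0, "rz": 0, "claw": 0.085},
    {"tx": 0.02, "ty": -0.02, "tz": 0, "rx": 0, "ry": 0, "rz": 0, "claw": 0.085},
    {"tx": 0, "ty": 0, "tz": 0, "rx": 0, "ry": 0, "rz": 0, "claw": 0.085},
    {"tx": 0, "ty": 0, "tz": 0, "rx": 0, "ry": 0, "rz": 0, "claw": 0.085},
  ],
)

```text
clock: 7.4
ee_pos: [501.9, -33.2, 266.7]
tool_rot: [0.288, 3.127, 0.001]
force: [0.7, 0.6, -0.4]
gripper_width: 0.997
grip_force: 0.0
```

```bash
python3 - <<'E'
from h import *
s=wrist('w5'); print(s['clock'],s['ee_pos'],s['tool_rot'],s['force'])
E
python3 c.py w5
```

```text
7.4 [501.87448509 -33.24117914 266.6736323 ] [2.88456344e-01 3.12652728e+00 1.48052115e-03] [ 0.6676173   0.55258252 -0.35816712]
fin 591 px 469 489 202 249 rect [568.5 126.2] [17.2 53.7] 79.8 zmed 157.6Traceback (most recent call last):
  File "c.py", line 9, in <module>
    g=rep('grip',(br<80)&(Z>100)&(Z<113)&(X<530)&(X>415)&(Y<-50)&(u<172),107)
  File "c.py", line 6, in rep
    m=dlast(m&ok); Q=wplane(z,u[m],v[m],h); r=rect(Q); B=cv2.boxPoints(r);
  File "h.py", line 30, in dlast
    k,l,s,c=cv2.connectedComponentsWithStats(m.astype(np.uint8)); i=1+np.argmax(s[1:,4]); return l==i
                                                                      ~~~~~~~~~^^^^^^^^^
    return _wrapfunc(a, 'argmax', axis=axis, out=out, **kwds)
    return bound(*args, **kwds)
ValueError: attempt to get argmax of an empty sequence
```

View pics/w5.png

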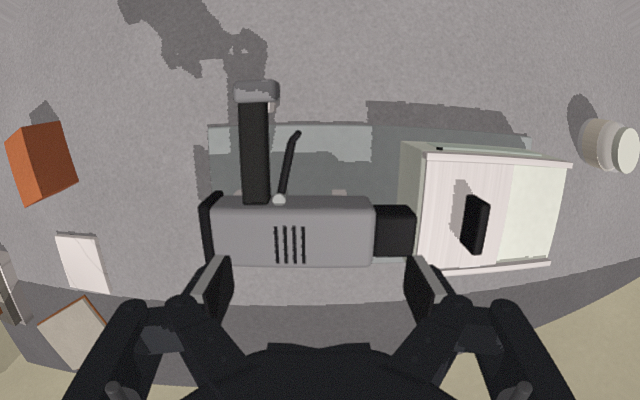

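The door stays shut, with the fin at (476,222). The grip at (254,150) and the trigger at (289,165) are in clear view, so I'll measure them from this second wrist position.

```bash
sed -e 's/u<172/u<272/;s/u>170/u>274/' c.py > c2.py; cat >> c2.py <<'E'
Tp=np.array(state()['ee_pos']); O=np.array([549.3,53.3])
for n in('g','t'):
    r=globals()[n]; print(n,np.round(cv2.boxPoints(r)@np.eye(2)-O)@Rs)
E
python3 c2.py w5
```

```text
fin 591 px 469 489 202 249 rect [568.5 126.2] [17.2 53.7] 79.8 zmed 157.6
grip 2542 px 238 268 108 205 rect [465.4 -98.2] [ 29.9 106.1] 79.3 zmed 106.9
trig 517 px 277 300 130 194 rect [478.1 -62.8] [11.  72.4] 64.3 zmed 101.8
foot 811 px 233 274 79 102 rect [395.7 -81.3] [43.2 23. ] 78.9 zmed 111.9
barrel 6704 px 197 361 203 249 rect [541.5 -85.3] [181.7  56.1] 80.2 zmed 120.2
chamber 11616 px 415 572 151 249 rect [563.8 179. ] [222.8 125.6] 76.1 zmed 117.7
origin from chamber [530.25619052  53.04706883]
fin in station [24.3 78.9]
grip in station [ -36.2 -160.5]
trig in station [ -30.2 -123.4]
foot in station [-107.8 -156.6]
barrel in station [  36.3 -134. ]
g [[-108.24369017 -178.71850362]
 [  -1.35721437 -179.2488716 ]
 [  -1.72577007 -149.82330165]
 [-107.62899097 -149.11069815]]
t [[ -85.09029003 -122.558731  ]
 [ -15.34718422 -142.17757888]
 [ -12.25326493 -131.43385218]
 [ -81.99637074 -111.81500429]]
```

Emit:
apply_moves(
  series=[
    {"tx": 0.011, "ty": -0.029, "tz": 0, "rx": 0, "ry": 0, "rz": 0, "claw": 0.085},
    {"tx": 0.011, "ty": -0.029, "tz": 0, "rx": 0, "ry": 0, "rz": 0, "claw": 0.085},
    {"tx": 0, "ty": 0, "tz": 0.03, "rx": 0, "ry": 0, "rz": 0, "claw": 0.085},
    {"tx": 0, "ty": 0, "tz": 0.03, "rx": 0, "ry": 0, "rz": 0, "claw": 0.085},
    {"tx": 0, "ty": 0, "tz": 0.03, "rx": 0, "ry": 0, "rz": 0, "claw": 0.085},
    {"tx": 0, "ty": 0, "tz": 0.03, "rx": 0, "ry": 0, "rz": 0, "claw": 0.085},
    {"tx": 0, "ty": 0, "tz": 0.02, "rx": 0, "ry": 0, "rz": 0, "claw": 0.085},
    {"tx": 0, "ty": 0, "tz": 0, "rx": 0, "ry": 0, "rz": 0, "claw": 0.085},
    {"tx": 0, "ty": 0, "tz": 0, "rx": 0, "ry": 0, "rz": 0, "claw": 0.085},
  ],
)

```text
clock: 8.35
ee_pos: [470.2, -85.6, 125.8]
tool_rot: [-0.285, -3.128, 0.0]
force: [1.0, -0.1, 1.1]
gripper_width: 0.998
grip_force: 0.0
```

```bash
python3 - <<'E'
from h import *
s=wrist('w6'); print(s['clock'],s['ee_pos'],s['tool_rot'],s['force'])
E
```

```text
8.35 [470.23621558 -85.63488027 125.81775833] [-2.85497522e-01 -3.12817175e+00  4.01950480e-04] [ 0.95789869 -0.07896244  1.0723862 ]
```

View pics/w6.png

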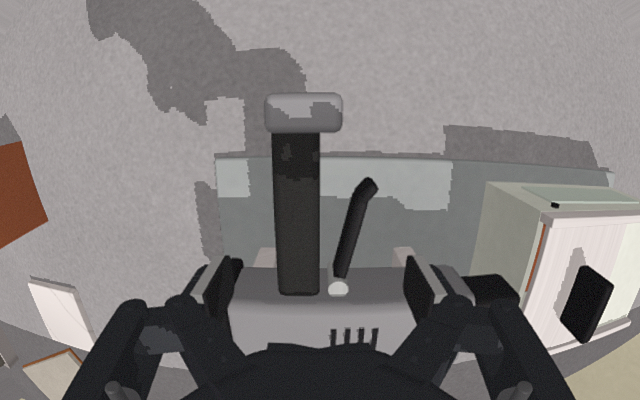

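The grip (295,215) and trigger (355,230) lie well between the pads (215,285) and (425,285). There's an orange strip at the door's front edge, around (540,270), so I'll zoom in on it before squeezing.

```bash
python3 - <<'E'
import cv2,numpy as np
a=cv2.imread('pics/w6.png')[180:350,460:640]; b=cv2.imread('pics/w5.png')[130:280,390:580]
a=cv2.resize(a,None,fx=3,fy=3,interpolation=0)[:500]; b=cv2.resize(b,None,fx=2,fy=2,interpolation=0)
o=np.zeros((500,800,3),np.uint8); o[:a.shape[0],:420]=a[:,:420]; o[:300,420:800]=b
cv2.imwrite('pics/z1.png',o)
E
```

View pics/z1.png

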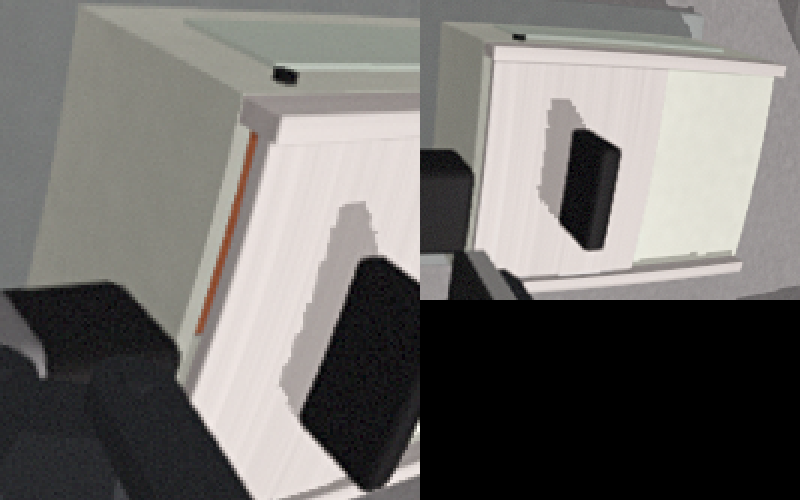

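The zoom shows a thin orange line between the chamber's front wall and the door's front edge. That could be a few millimetres of gap with the sample showing through, so I'll measure it.

```bash
python3 - <<'E'
from h import *
O=np.array([549.3,52.8])
for tag,rows,cr in(('w6',(235,250,265,280),range(522,556)),('w5',(165,185,205,225),range(412,434))):
    z=np.load('pics/%s.npz'%tag); C=wcloud(z)
    for v in rows[1:3]:
        for u in cr:
            q=[(Rs.T@(wplane(z,np.array(u),np.array(v),h)[:2]-O))[1] for h in(111,118)]
            print(tag,v,u,z['im'][v,u].tolist(),'y@111 %.1f y@118 %.1f depthZ %.0f'%(q[0],q[1],C[v,u,2]))
E
```

```text
w6 250 522 [135, 134, 125] y@111 4.5 y@118 -1.6 depthZ 94
w6 250 523 [136, 135, 127] y@111 5.5 y@118 -0.6 depthZ 95
w6 250 524 [134, 134, 125] y@111 6.6 y@118 0.4 depthZ 96
w6 250 525 [136, 135, 126] y@111 7.7 y@118 1.5 depthZ 98
w6 250 526 [137, 135, 127] y@111 8.8 y@118 2.5 depthZ 99
w6 250 527 [132, 131, 122] y@111 9.8 y@118 3.5 depthZ 99
w6 250 528 [135, 133, 124] y@111 10.9 y@118 4.6 depthZ 102
w6 250 529 [132, 133, 125] y@111 12.0 y@118 5.6 depthZ 101
w6 250 530 [134, 134, 125] y@111 13.1 y@118 6.7 depthZ 103
w6 250 531 [156, 153, 146] y@111 14.2 y@118 7.8 depthZ 105
w6 250 532 [183, 181, 171] y@111 15.4 y@118 8.8 depthZ 105
w6 250 533 [182, 181, 170] y@111 16.5 y@118 9.9 depthZ 104
w6 250 534 [180, 179, 170] y@111 17.6 y@118 11.0 depthZ 106
w6 250 535 [180, 180, 172] y@111 18.7 y@118 12.1 depthZ 105
w6 250 536 [175, 170, 157] y@111 19.9 y@118 13.2 depthZ 106
w6 250 537 [146, 91, 68] y@111 21.0 y@118 14.3 depthZ 62
w6 250 538 [141, 74, 41] y@111 22.2 y@118 15.4 depthZ 62
w6 250 539 [138, 89, 72] y@111 23.3 y@118 16.5 depthZ 63
w6 250 540 [133, 125, 123] y@111 24.5 y@118 17.6 de
[... 4854 characters left out ...]
9, 125] y@111 23.7 y@118 21.1 depthZ 118
w5 205 423 [208, 200, 196] y@111 24.9 y@118 22.3 depthZ 118
w5 205 424 [228, 220, 217] y@111 26.1 y@118 23.5 depthZ 119
w5 205 425 [231, 222, 218] y@111 27.3 y@118 24.7 depthZ 117
w5 205 426 [229, 220, 217] y@111 28.6 y@118 25.9 depthZ 117
w5 205 427 [226, 217, 214] y@111 29.8 y@118 27.1 depthZ 117
w5 205 428 [224, 216, 212] y@111 31.0 y@118 28.3 depthZ 117
w5 205 429 [226, 217, 215] y@111 32.3 y@118 29.5 depthZ 118
w5 205 430 [226, 218, 214] y@111 33.5 y@118 30.7 depthZ 118
w5 205 431 [229, 220, 217] y@111 34.8 y@118 31.9 depthZ 118
w5 205 432 [231, 222, 219] y@111 36.0 y@118 33.2 depthZ 118
w5 205 433 [232, 223, 220] y@111 37.2 y@118 34.4 depthZ 118
```

At z 118 the door's front edge measures y = 22.2 in both views, and shut is 22. The orange is only the slit above the lower front wall (z 105), so the door is fully shut. Now lower over the grip.

Emit:
apply_moves(
  newtons=30,
  series=[
    {"tx": 0, "ty": 0, "tz": 0.02, "rx": 0, "ry": 0, "rz": 0, "claw": 0.085},
    {"tx": 0, "ty": 0, "tz": 0.015, "rx": 0, "ry": 0, "rz": 0, "claw": 0.085},
    {"tx": 0, "ty": 0, "tz": 0.01, "rx": 0, "ry": 0, "rz": 0, "claw": 0.085},
    {"tx": 0, "ty": 0, "tz": 0.007, "rx": 0, "ry": 0, "rz": 0, "claw": 0.085},
    {"tx": 0, "ty": 0, "tz": 0, "rx": 0, "ry": 0, "rz": 0, "claw": 0.072},
    {"tx": 0, "ty": 0, "tz": 0, "rx": 0, "ry": 0, "rz": 0, "claw": 0.072},
  ],
)

```text
clock: 9.0
ee_pos: [469.9, -86.3, 74.1]
tool_rot: [0.287, 3.128, 0.0]
force: [0.6, 0.4, 0.4]
gripper_width: 0.843
grip_force: 0.0
```

```bash
python3 - <<'E'
from h import *
s=wrist('w7'); print(s['clock'],s['ee_pos'],s['tool_rot'],s['force'],s['gripper_width'],s['grip_force'])
E
```

```text
9.0 [469.89987745 -86.2504659   74.10002544] [2.87405022e-01 3.12773107e+00 1.07293902e-04] [0.55545    0.4411657  0.35042435] 0.8433814984601494 0.0
```

View pics/w7.png

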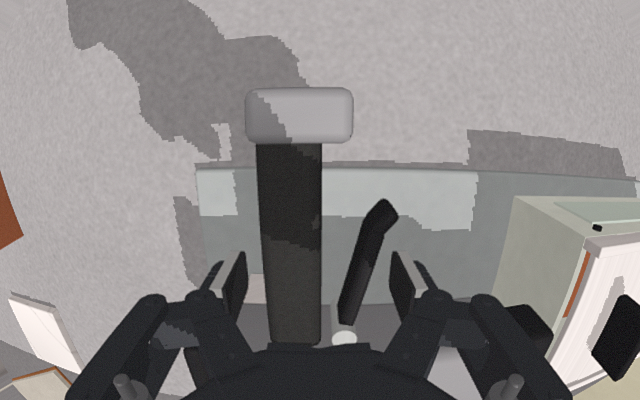

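The pads stand free on both sides of the grip (290,240) and trigger (365,260). Squeeze, following the trigger with a small -y shift, and hold.

Emit:
apply_moves(
  newtons=30,
  series=[
    {"tx": 0, "ty": -0.001, "tz": 0, "rx": 0, "ry": 0, "rz": 0, "claw": 0.062},
    {"tx": 0, "ty": -0.001, "tz": 0, "rx": 0, "ry": 0, "rz": 0, "claw": 0.058},
    {"tx": 0, "ty": -0.001, "tz": 0, "rx": 0, "ry": 0, "rz": 0, "claw": 0.056},
    {"tx": 0, "ty": -0.001, "tz": 0, "rx": 0, "ry": 0, "rz": 0, "claw": 0.054},
    {"tx": 0, "ty": -0.001, "tz": 0, "rx": 0, "ry": 0, "rz": 0, "claw": 0.05},
    {"tx": 0, "ty": -0.001, "tz": 0, "rx": 0, "ry": 0, "rz": 0, "claw": 0.046},
    {"tx": 0, "ty": -0.0005, "tz": 0, "rx": 0, "ry": 0, "rz": 0, "claw": 0.035},
    {"tx": 0, "ty": 0, "tz": 0, "rx": 0, "ry": 0, "rz": 0, "claw": 0.035},
    {"tx": 0, "ty": 0, "tz": 0, "rx": 0, "ry": 0, "rz": 0, "claw": 0.035},
    {"tx": 0, "ty": 0, "tz": 0, "rx": 0, "ry": 0, "rz": 0, "claw": 0.035},
  ],
)

```text
clock: 10.05
ee_pos: [468.4, -92.6, 74.3]
tool_rot: [0.286, 3.128, 0.0]
force: [-3.8, 4.3, 12.7]
gripper_width: 0.508
grip_force: 30.3
```

The opening is 43.4 mm. The gripper also read about 2 mm low on the 14 mm fin, so this is 45 mm: fully squeezed. Hold.

Emit:
apply_moves(
  series=[
    {"tx": 0, "ty": 0, "tz": 0, "rx": 0, "ry": 0, "rz": 0, "claw": 0.035},
    {"tx": 0, "ty": 0, "tz": 0, "rx": 0, "ry": 0, "rz": 0, "claw": 0.035},
    {"tx": 0, "ty": 0, "tz": 0, "rx": 0, "ry": 0, "rz": 0, "claw": 0.035},
    {"tx": 0, "ty": 0, "tz": 0, "rx": 0, "ry": 0, "rz": 0, "claw": 0.035},
    {"tx": 0, "ty": 0, "tz": 0, "rx": 0, "ry": 0, "rz": 0, "claw": 0.035},
    {"tx": 0, "ty": 0, "tz": 0, "rx": 0, "ry": 0, "rz": 0, "claw": 0.035},
    {"tx": 0, "ty": 0, "tz": 0, "rx": 0, "ry": 0, "rz": 0, "claw": 0.035},
    {"tx": 0, "ty": 0, "tz": 0, "rx": 0, "ry": 0, "rz": 0, "claw": 0.035},
    {"tx": 0, "ty": 0, "tz": 0, "rx": 0, "ry": 0, "rz": 0, "claw": 0.035},
    {"tx": 0, "ty": 0, "tz": 0, "rx": 0, "ry": 0, "rz": 0, "claw": 0.035},
    {"tx": 0, "ty": 0, "tz": 0, "rx": 0, "ry": 0, "rz": 0, "claw": 0.035},
    {"tx": 0, "ty": 0, "tz": 0, "rx": 0, "ry": 0, "rz": 0, "claw": 0.035},
    {"tx": 0, "ty": 0, "tz": 0, "rx": 0, "ry": 0, "rz": 0, "claw": 0.035},
    {"tx": 0, "ty": 0, "tz": 0, "rx": 0, "ry": 0, "rz": 0, "claw": 0.035},
    {"tx": 0, "ty": 0, "tz": 0, "rx": 0, "ry": 0, "rz": 0, "claw": 0.035},
    {"tx": 0, "ty": 0, "tz": 0, "rx": 0, "ry": 0, "rz": 0, "claw": 0.035},
  ],
)

```text
clock: 11.65
ee_pos: [468.4, -92.6, 74.3]
tool_rot: [0.286, 3.128, 0.0]
force: [-3.0, 3.8, 11.1]
gripper_width: 0.509
grip_force: 30.3
```

```bash
python3 - <<'E'
from h import *
s=wrist('w8'); print(s['clock'],s['ee_pos'],s['force'],s['gripper_width'],s['grip_force'])
z=np.load('pics/w8.npz'); im=z['im'].astype(int); P=wcloud(z); O=np.array([549.3,52.8])
S=(P[...,:2]-O)@Rs; m=(im.max(2)<80)&(P[...,2]>92)&(P[...,2]<109)&(S[...,0]<-68)&(S[...,0]>-95)&(S[...,1]>-190)&(S[...,1]<-100)
h,e=np.histogram(S[m][:,1],np.arange(-190,-99,5)); print(dict(zip(e.astype(int).tolist(),h.tolist())))
E
```

```text
11.65 [468.41504074 -92.59514047  74.27171156] [-3.01208994  3.84968592 11.11004459] 0.5090917682615935 30.30947261257097
{-190: 0, -185: 0, -180: 476, -175: 596, -170: 615, -165: 622, -160: 613, -155: 513, -150: 48, -145: 345, -140: 320, -135: 14, -130: 0, -125: 0, -120: 0, -115: 0, -110: 0, -105: 0}
```

The trigger's tip has swung from about y -113 to -135, which is a full squeeze, and it was held for over 1.6 s. Now release and lift clear.

Emit:
apply_moves(
  series=[
    {"tx": 0, "ty": 0, "tz": 0, "rx": 0, "ry": 0, "rz": 0, "claw": 0.06},
    {"tx": 0, "ty": 0.002, "tz": 0, "rx": 0, "ry": 0, "rz": 0, "claw": 0.085},
    {"tx": 0, "ty": 0.0025, "tz": 0, "rx": 0, "ry": 0, "rz": 0, "claw": 0.085},
    {"tx": 0, "ty": 0.002, "tz": 0, "rx": 0, "ry": 0, "rz": 0, "claw": 0.085},
    {"tx": 0, "ty": 0, "tz": 0, "rx": 0, "ry": 0, "rz": 0, "claw": 0.085},
    {"tx": 0, "ty": 0, "tz": 0, "rx": 0, "ry": 0, "rz": 0, "claw": 0.085},
    {"tx": 0, "ty": 0, "tz": -0.01, "rx": 0, "ry": 0, "rz": 0, "claw": 0.085},
    {"tx": 0, "ty": 0, "tz": -0.02, "rx": 0, "ry": 0, "rz": 0, "claw": 0.085},
    {"tx": 0, "ty": 0, "tz": -0.03, "rx": 0, "ry": 0, "rz": 0, "claw": 0.085},
    {"tx": 0, "ty": 0, "tz": -0.04, "rx": 0, "ry": 0, "rz": 0, "claw": 0.085},
    {"tx": 0, "ty": 0, "tz": -0.04, "rx": 0, "ry": 0, "rz": 0, "claw": 0.085},
    {"tx": 0, "ty": 0, "tz": -0.04, "rx": 0, "ry": 0, "rz": 0, "claw": 0.085},
    {"tx": 0, "ty": 0.02, "tz": -0.03, "rx": 0, "ry": 0, "rz": 0, "claw": 0.085},
    {"tx": 0, "ty": 0.03, "tz": 0, "rx": 0, "ry": 0, "rz": 0, "claw": 0.085},
    {"tx": 0, "ty": 0.03, "tz": 0, "rx": 0, "ry": 0, "rz": 0, "claw": 0.085},
    {"tx": 0, "ty": 0, "tz": 0, "rx": 0, "ry": 0, "rz": 0, "claw": 0.085},
    {"tx": 0, "ty": 0, "tz": 0, "rx": 0, "ry": 0, "rz": 0, "claw": 0.085},
  ],
)

```text
clock: 13.4
ee_pos: [483.9, -7.5, 284.1]
tool_rot: [0.286, 3.128, -0.001]
force: [0.2, -0.6, 0.0]
gripper_width: 0.996
grip_force: 0.0
```

```bash
python3 - <<'E'
from h import *
s=wrist('w9'); print(s['clock'],s['ee_pos'],s['force'],s['gripper_width'])
E
```

```text
13.4 [483.87568888  -7.5220114  284.0502836 ] [ 0.18084397 -0.60720722  0.00678963] 0.9958419365089344
```

View pics/w9.png

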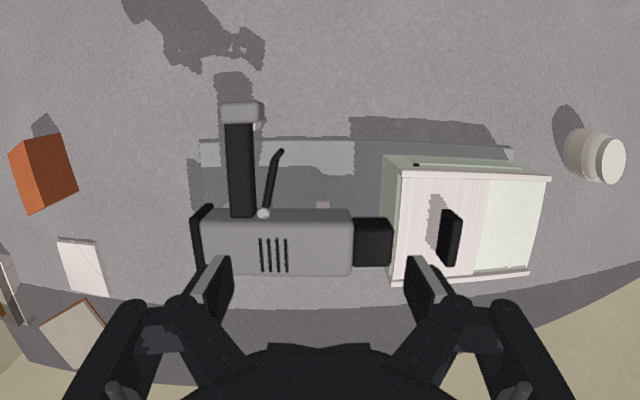

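The trigger (272,180) has sprung back out, the door (fin at 449,238) is still shut, nothing else has moved, and the gripper is free.

```bash
python3 -c "
from plant import *
print(sign_off())"
```

```text
the job is handed in; nothing more can be done
None
```

The reading was taken and handed in at about 13.4 s: the door was slid fully shut first, then the trigger was squeezed to its stop, held for over 1.6 s and let spring back. The door stayed shut, the bystanders in view had not moved, and the arm was clear of everything.

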